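Release the child-safe blade box with its key rod and open the drawer

TASK

Open the locked blue blade box on the craft table: take the red-handled key, push its thin rod through the slot in the box's front until the hidden latch tab gives way and the yellow drawer springs out a little, and lay the key back down flat on the green cutting mat. Pull the drawer fully open, let go of everything, and leave the other things on the table where they are.

Things in the scene. Friction and masses are not known exactly. Their poses are not given: they have to be found in the camera images.
- mat: green cutting mat with a pale grid, fixed flat on the table, 600 (x) by 900 (y) by 3 mm thick. Origin: centre of its underside, on the table surface (z = 0); its top is at z = 3 mm. The box, the key and most bystanders stand on it.
- safe: blue blade box, fixed on the mat, 180 deep (x), 250 wide (y), 92 mm high, walls 5 mm. Origin: centre of its underside; x points from its front to its back; the front face, plane x = -90 mm, looks to the robot within 0.25 rad. The yellow drawer front, flush while locked, fills y = -119 to +41 mm of it; the white-rimmed slot is beyond, toward +y (left seen from the robot).
- slot (a point): centre of the slot's mouth on the box's front face, 51 mm above the table. The slot, white-rimmed, is 16 mm wide (y) and 28 mm high (z) and goes straight in along the box's +x. A white stripe, 16 mm wide and 90 mm long, runs on the box's top exactly above it, along x to the front edge, so that its place and direction can be seen from above. Axes as the box's.
- latch_tab (a point): middle of the hidden orange latch tab's front, 15 mm behind the slot's mouth, facing it; the tab plate, 24 mm wide and 38 mm high, covers the whole slot. It moves with the tab. Axes as the box's.
- latch (a joint): travel of the latch tab, m: 0 at rest, grows as it is pressed inward along the box's +x, stop at 0.015. It frees the drawer at about 0.009; sprung, about 3 N at rest to 7 N at the stop; springs back when let go.
- drawer (a joint): travel of the drawer, m: 0 shut and locked, grows as it comes out toward the box's -x, stop at 0.115 (fully open). When the latch is pressed an inner spring pushes it out to about 0.05 to 0.06, where it stays; further pulling takes about 2 to 4 N.
- drawer_front (a point): middle of the top edge of the yellow drawer front, a panel 10 thick (x), 160 wide (y), 76 mm high; its top is 87 mm above the table, 8 mm below the box top. Moves with the drawer. Once sprung out, about 40 mm are free behind the panel, and it can be pinched across its thickness from above; the tray's side walls behind it reach 58 mm above the table. Axes as the box's.
- key: the loose key, lying on the mat left or right of the box, its rod pointing away from the robot (+x within 0.35 rad): square red handle 90 by 22 by 22 mm, then a round metal rod 9 mm thick, 95 mm long, domed end; about 90 g, balance point 11 mm ahead of the handle's centre. Origin: centre of the handle (14 mm above the table when lying); x runs from handle to rod, z up.
- key_tip (a point): the end of the key's rod, 140 mm from the handle's centre along the key's +x.
- marker_green: bystander: black paint marker with a green cap, 140 mm long, 18 mm thick, lying at the side of the box where the key is not. Origin: its middle.
- marker_yellow: bystander: black paint marker with a yellow cap, 140 mm long, lying across near the robot's left. Origin: its middle.
- marker_white: bystander: black paint marker with a white cap, 140 mm long, lying across near the robot's right. Origin: its middle.
- horse: bystander: painted blue horse cut-out, 5 mm thick, about 110 by 130 mm, lying flat on the mat between the robot and the box, low enough for the drawer to pass over. Origin: underside of its middle.
- tin: bystander: white tin, 96 mm across and 115 mm high, standing on the mat's far left. Origin: centre of its underside.
- jar: bystander: glass jar with a red cap, 64 mm across and 75 mm high, standing on the mat's far right. Origin: centre of its underside.
- tape: bystander: roll of orange tape, 96 mm across and 24 mm high, lying on the table to the right of the mat. Origin: centre of its underside.

How it is judged:
By the outcome, as a careful person would: the job done as asked, in the order asked, and still so for the second after the job is handed in, with the robot touching nothing.
It also fails if it takes over 64 s, if anything falls off the work surface, if the arm or the gripper's body presses on something with over 40 N, if the wrist force passes 120 N, or if a joint passes its speed limit or range.

ROBOT

A 6-joint arm with a two-finger parallel gripper is mounted at the origin on the work surface. World frame = base frame: x ahead of the robot, y to its left, z up, the work surface at z = 0. Lengths are in m, angles in rad, forces in N, time in s.
With the tool pointing down it reaches from about 0.35 to 0.775 m from the base axis. Payload 5.5 kg.
Tool frame: the origin (TCP) lies at the very end of the fingers, on their centre line; the grasp point (between the pads) lies 19 mm behind it; y points along the fingers, z is the direction in which the jaws open and shut, and the axes are right-handed (so a half turn about y gives the same grasp; the last joint's range is limited). The gripper opens to 85 mm and grips with 20 to 120 N. Pads are 22 mm wide; open, the fingers measure 114 mm over their backs; the gripper's body (76 mm by 85 mm) begins 54 mm behind the grasp point. The pads swing forward as they close: fully open they stand 13 mm farther back than shut.
Start: joints at [1.007, 0.313, 0.046, 1.304, 0, 1.431], TCP at [0.236, 0.524, 0.231] pointing down, gripper open.
Joint ranges: [-2.76, 2.76], [-0.86, 1.69], [-1.03, 1.26], [-2.2, 2.34], [-1.47, 1.5], [-3.14, 3.14]. Speed limits (rad/s): [2.57, 2.57, 3.14, 3.14, 3.14, 3.14].

INTERFACE

Orientations are given as a unit quaternion [x, y, z, w].
In Python, from plant import env, read_camera, camera_info, close_job gives the robot as it stands.
- The arm moves only by the shell command python3 -m crank 'ROWS' [FORCE]. ROWS is JSON, a list of rows, each an object of numbers: "wx", "wy", "wz": the turn, a rotation vector about the tool's x, y, z in degrees; "x", "y", "z": the shift along the tool's x, y, z in cm; "grip": the finger opening in cm, from 0 to 8.54. A call has 1 to 5 rows; each row shifts and turns the commanded pose from where the row before left it, along the tool's axes as they then stand; what a row does not reach is not made up. A row lasts 1/12 s, in which the tool goes at most 41.7 mm and 7.16 degrees, less where a joint would pass 70% of its speed; a pose out of reach is approached as far as the arm can. A call is refused whole if a number of a shift passes 4.17 or a number of a turn 7.16, either way. A call with a gripper value outside its range is refused whole. The fingers move at their own pace and stop on an object; FORCE is the grip in N (left out, the last holds). Time passes only in rows, so rows that do not move let the fingers close. It gives the time, the measured TCP pose, the force and the opening at its end, in the units of the state.
- env.observe(): the state, without advancing time (a new reading comes with each control period).
- read_camera(name): name is "scene" or "side" or "wrist"; returns the picture (384x512x3 uint8, red, green, blue); there is no depth.
- camera_info(name): a dict with "camera_matrix" (3x3 intrinsics, pixels), "rvec" (rotation vector, rad) and "tvec" (3), from world to camera coordinates, as OpenCV has them; the wrist camera has in their place "T_tool_cam" (4x4, takes a point from camera to tool coordinates, whose origin is the TCP and whose axes are the tool frame's). Camera axes: x right, y down, z forward; pixel columns grow to the right and rows downward; lengths in m; the calibration is good to about 2 mm. A picture is of the moment at which its call begins: read the wrist's pose just before it. camera_info takes no time and is no camera call.
- close_job(): hands the job in, once; it reports no verdict.
The state is a dict: "time_s": time; "q": joint angles; "qd": joint speeds; "tau": joint torques, N m; "tcp_pos": TCP position; "orientation": TCP orientation; "force": force on the tool from outside, world axes, zero at the start; "ft_torque": the same for the moment, N m; "finger_gap": finger opening in m.
Only numpy, scipy, OpenCV 4.12 (cv2) and the standard library are available. Lean on these libraries where they do the work, as an engineer would, in place of code of your own. Each camera call takes 0.05 s, during which the arm holds its last target. There are 200 camera calls.

## Working session

There is one attempt and no reset: what is moved stays moved. The work goes in short steps, Python scripts to look and compute and a shell command to move; the robot and the scene stay as the last step left them, time stands still between calls to the robot, and variables do not carry over. Pictures are saved under pics/ and viewed, about 8 in all and at most 12, crops included, and the job is handed in when it is done.

```bash
ls; mkdir -p pics; python3 - <<'E'
from plant import env, read_camera, camera_info
import cv2,numpy as np
o=env.observe();print(o)
for n in("scene","side","wrist"):
    print(n,camera_info(n))
    im=read_camera(n); np.save(f"pics/{n}0.npy",im); 
    cv2.imwrite(f"pics/{n}0.png",im[...,::-1])
a=np.hstack([cv2.imread(f"pics/{n}0.png") for n in("scene","side")])
E
```

```text
pics
{'time_s': 0.0, 'q': array([ 1.00742830e+00,  3.13988714e-01,  4.49473913e-02,  1.30361744e+00,
       -3.12693802e-05,  1.43116819e+00]), 'qd': array([-0.00069962,  0.00174669,  0.00042837,  0.00022416,  0.00105252,
        0.00082052]), 'tau': array([ 3.38158825e-03, -4.80628109e+01,  2.98533511e+01,  1.95060176e-02,
        2.06065474e-04,  7.01652198e-06]), 'tcp_pos': array([0.23616757, 0.52367397, 0.23040262]), 'orientation': array([ 0.69191717, -0.14891261,  0.14847994, -0.69067313]), 'force': array([-0.13124173, -0.18620581,  0.38703833]), 'ft_torque': array([-0.00102291, -0.01230531,  0.00524904]), 'finger_gap': 0.08523505235751211}
scene {'camera_matrix': array([[395.13320948,   0.        , 252.1913702 ],
       [  0.        , 395.13320948, 189.24661922],
       [  0.        ,   0.        ,   1.        ]]), 'rvec': array([ 1.81420291,  1.92257458, -0.61364165]), 'tvec': array([ 0.11940385, -0.38850642,  1.70698923])}
side {'camera_matrix': array([[352.03043345,   0.        , 256.5833131 ],
       [  0.        , 352.03043345, 193.76691283],
       [  0.        ,   0.        ,   1.        ]]), 'rvec': array([ 2.14021011, -0.6293614 ,  0.2898053 ]), 'tvec': array([-0.47402478,  0.19676674,  0.90184183])}
wrist {'camera_matrix': array([[299.06156408,   0.        , 255.05004551],
       [  0.        , 299.06156408, 190.67087448],
       [  0.        ,   0.        ,   1.        ]]), 'T_tool_cam': array([[-3.86264021e-04,  9.62310402e-01,  2.71953195e-01,
        -6.81324774e-02],
       [ 1.03991373e-03, -2.71952682e-01,  9.62310063e-01,
        -1.42260399e-01],
       [ 9.99999385e-01,  6.54513617e-04, -8.95674263e-04,
         3.12046966e-04],
       [ 0.00000000e+00,  0.00000000e+00,  0.00000000e+00,
         1.00000000e+00]])}
```

View pics/scene0.png

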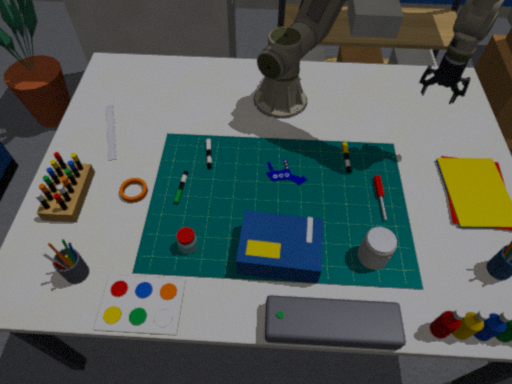

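View pics/side0.png

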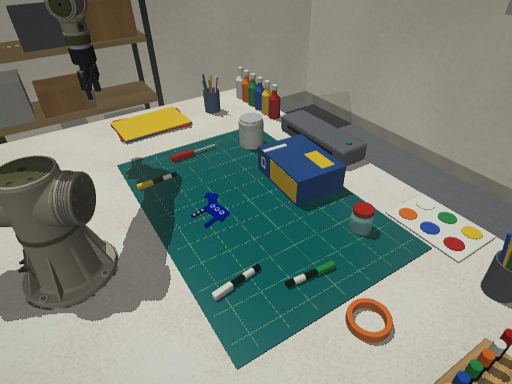

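```bash
cat > h.py <<'E'
import numpy as np, cv2
from plant import env, read_camera, camera_info
from scipy.spatial.transform import Rotation as R
def cam(n,o=None):
    c=camera_info(n);K=c["camera_matrix"]
    if n=="wrist":
        o=o or env.observe();T=np.eye(4);T[:3,:3]=R.from_quat(o["orientation"]).as_matrix();T[:3,3]=o["tcp_pos"]
        T=T@c["T_tool_cam"];return K,T[:3,:3],T[:3,3]
    Rm=cv2.Rodrigues(c["rvec"])[0];return K,Rm.T,-Rm.T@c["tvec"]
def ray(C,p):
    K,Rm,c=C;d=Rm@np.linalg.inv(K)@[p[0],p[1],1];return c,d/np.linalg.norm(d)
def plane(C,p,z):
    c,d=ray(C,p);return c+d*(z-c[2])/d[2]
def tri(C1,p1,C2,p2):
    c1,d1=ray(C1,p1);c2,d2=ray(C2,p2)
    s=np.linalg.lstsq(np.c_[d1,-d2],c2-c1,rcond=None)[0]
    a,b=c1+s[0]*d1,c2+s[1]*d2;return (a+b)/2,np.linalg.norm(a-b)
def proj(C,P):
    K,Rm,c=C;q=K@Rm.T@(np.array(P)-c);return q[:2]/q[2]
def blobs(m,amin=20):
    n,l,s,c=cv2.connectedComponentsWithStats(m.astype(np.uint8));return [(l==i,s[i],c[i]) for i in range(1,n) if s[i][4]>=amin]
def red(im):
    h=cv2.cvtColor(im,cv2.COLOR_RGB2HSV).astype(int);return ((h[...,0]<8)|(h[...,0]>172))&(h[...,1]>150)&(h[...,2]>70)
def white(im):
    h=cv2.cvtColor(im,cv2.COLOR_RGB2HSV).astype(int);return (h[...,1]<75)&(h[...,2]>130)
E
python3 - <<'E'
from h import *
np.set_printoptions(precision=4,suppress=True)
win={"scene":dict(key=(365,170,395,225),st=(300,212,322,250)),"side":dict(key=(165,138,222,165),st=(255,138,295,158))}
out=[]
for n in win:
    im=np.load(f"pics/{n}0.npy");C=cam(n)
    a,b,c,d=win[n]["key"]
    for bm,s,ce in blobs(red(im[b:d,a:c])):
        p=ce+[a,b];print(n,"handle",p,s[4],plane(C,p,.018))
    for nm in("key","st"):
        a,b,c,d=win[n][nm]
        for bm,s,ce in blobs(white(im[b:d,a:c]),12):
            y,x=np.where(bm);r=cv2.minAreaRect(np.c_[x+a,y+b].astype(np.float32));bp=cv2.boxPoints(r)
            print(n,nm,s[4],"\n",bp,"\n",np.array([plane(C,p,.014 if nm=="key" else .095) for p in bp]))
a=cv2.resize(np.load("pics/scene0.npy")[160:290,230:400],None,fx=3,fy=3,interpolation=2)
b=cv2.resize(np.load("pics/side0.npy")[125:215,160:360],None,fx=3,fy=3,interpolation=2)[:,:510]
b=np.pad(b,((0,0),(0,510-b.shape[1]),(0,0)));b=cv2.resize(np.load("pics/side0.npy")[125:185,160:330],None,fx=3,fy=3,interpolation=2)
cv2.imwrite("pics/c1.png",np.vstack([a,b])[...,::-1])
E
```

```text
scene handle [378.8952 185.2661] 124 [0.4528 0.3613 0.018 ]
scene st 134 
 [[307. 217.]
 [312. 217.]
 [312. 242.]
 [307. 242.]] 
 [[0.6503 0.09   0.095 ]
 [0.6494 0.1058 0.095 ]
 [0.7384 0.1029 0.095 ]
 [0.7393 0.0878 0.095 ]]
side handle [181.7712 155.0523] 153 [0.4522 0.3538 0.018 ]
side key 311 
 [[165. 138.]
 [208. 138.]
 [208. 150.]
 [165. 150.]] 
 [[0.4503 0.5273 0.014 ]
 [0.5967 0.4277 0.014 ]
 [0.5537 0.3392 0.014 ]
 [0.4151 0.433  0.014 ]]
side key 28 
 [[194.6221 149.8035]
 [213.9093 143.7128]
 [214.2871 144.9093]
 [195.     151.    ]] 
 [[0.5113 0.3697 0.014 ]
 [0.5951 0.3711 0.014 ]
 [0.592  0.3616 0.014 ]
 [0.5087 0.3604 0.014 ]]
side st 24 
 [[274. 138.]
 [286. 138.]
 [286. 140.]
 [274. 140.]] 
 [[0.7315 0.1514 0.095 ]
 [0.7668 0.1275 0.095 ]
 [0.758  0.1155 0.095 ]
 [0.7231 0.1392 0.095 ]]
side st 75 
 [[262.6656 148.8631]
 [285.4586 142.1592]
 [286.4618 145.5701]
 [263.6688 152.2739]] 
 [[0.6559 0.1091 0.095 ]
 [0.7472 0.1038 0.095 ]
 [0.7358 0.0823 0.095 ]
 [0.6462 0.0881 0.095 ]]
```

View pics/c1.png

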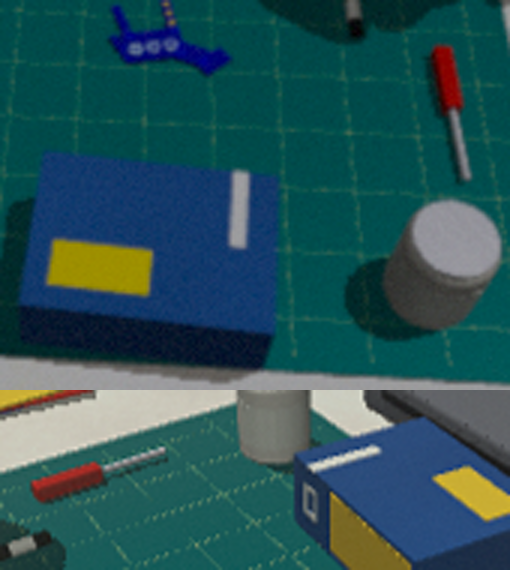

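```bash
cat >> h.py <<'E'
def down(yaw): # tool x along yaw, y down, z left
    c,s=np.cos(yaw),np.sin(yaw);return np.array([[c,0,-s],[s,0,c],[0,-1,0]])
def goto(p,yaw,o=None):
    """turn first (deg about tool axes), then shift (cm) in the turned frame"""
    o=o or env.observe();Rc=R.from_quat(o["orientation"]);Rt=R.from_matrix(down(yaw))
    print("t",round(o["time_s"],2),"turn deg",np.round((Rc.inv()*Rt).as_rotvec(degrees=True),2),"shift cm",np.round(Rt.inv().apply(np.array(p)-o["tcp_pos"])*100,2),"f",np.round(o["force"],1),"gap",round(o["finger_gap"],4))
E
python3 - <<'E'
from h import *
o=env.observe();print(R.from_quat(o["orientation"]).as_matrix().round(3))
C=cam("side");
k=plane(C,(214.1,144.3),.0075);s,e=tri(cam("scene"),(378.9,185.3),C,(181.8,155.05));print(k,s,e)
# key yaw from scene crop: handle top (443,48)->rod end (465,178) in x3 crop off (230,160)
C=cam("scene");a=plane(C,(230+442/3,160+50/3),.025);b=plane(C,(230+465/3,160+177/3),.0075);print(a,b,np.arctan2(*(b-a)[[1,0]]))
for h in (.0,):goto([.40,.357,.20],.05)
E
```

```text
[[ 0.912 -0.001  0.411]
 [-0.411 -0.001  0.912]
 [-0.    -1.    -0.001]]
[0.59842439 0.37732589 0.0075    ] [0.45315962 0.36067038 0.0156823 ] 0.0038223349326623464
[0.41941055 0.35818107 0.025     ] [0.58770324 0.36727177 0.0075    ] 0.053964750895021056
t 0.15 turn deg [  0.08 -27.15  -0.03] shift cm [ 15.52   3.06 -17.48] f [-0.5  0.4  0.4] gap 0.0852
```

```bash
python3 -m crank '[{"wy":-7,"x":4,"z":-4},{"wy":-7,"x":4,"z":-4},{"wy":-7,"x":4,"z":-4,"y":1},{"wy":-6,"x":4,"z":-3,"y":1},{"y":1}]'; python3 -m crank '[{},{},{}]'; python3 - <<'E'
from h import *
goto([.40,.357,.20],.05)
o=env.observe();im=read_camera("wrist");np.save("pics/w1.npy",im);cv2.imwrite("pics/w1.png",im[...,::-1])
import pickle;pickle.dump(o,open("pics/w1.pkl","wb"))
E
```

```text
t 0.15 turn deg [  0.08 -27.15  -0.03] shift cm [ 15.52   3.06 -17.48] f [-0.5  0.4  0.4] gap 0.0852validation failed for argument at $[0]...
validation failed for argument at $[0]...
```

View pics/w1.png

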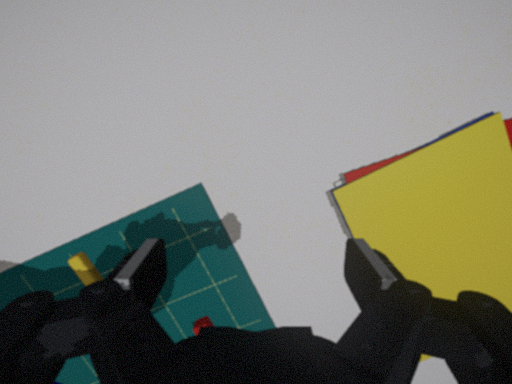

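```bash
python3 -m crank '[{"wx":0,"wy":-7,"wz":0,"x":4,"y":0,"z":-1,"grip":8.5}]'; python3 -m crank '[{"wy":-7,"x":4,"z":-1,"grip":8.5}]';  python3 -m crank '[{"wx":0,"wy":-7,"wz":0,"x":4,"y":0,"z":-1}]'; python3 -c "
from h import *
goto([.52,.357,.22],.05)"
```

```text
time_s: 0.28
tcp_pos: [0.2634, 0.5027, 0.2309]
orientation: [-0.699, 0.107, -0.106, 0.699]
force: [1.2, -0.0, 0.2]
finger_gap: 0.0853
t 0.28 turn deg [ -0.06 -20.22  -0.13] shift cm [ 24.9    1.09 -15.83] f [ 1.2 -0.   0.2] gap 0.0853validation failed for argument at $[0]...
validation failed for argument at $[0]...
```

```bash
python3 -m crank '[{"wx":0,"wy":-7,"wz":0,"x":3.5,"y":0,"z":-2,"grip":8.5},{"wx":0,"wy":-7,"wz":0,"x":3.5,"y":0,"z":-2,"grip":8.5},{"wx":0,"wy":-6.2,"wz":0,"x":3.5,"y":0,"z":-2,"grip":8.5},{"wx":0,"wy":0,"wz":0,"x":3.5,"y":0.5,"z":-2,"grip":8.5},{"wx":0,"wy":0,"wz":0,"x":3.5,"y":0.5,"z":-2,"grip":8.5}]';python3 -m crank '[{"wx":0,"wy":0,"wz":0,"x":2.5,"y":0,"z":-2,"grip":8.5},{"wx":0,"wy":0,"wz":0,"x":2.5,"y":0,"z":-2,"grip":8.5},{"wx":0,"wy":0,"wz":0,"x":0,"y":0,"z":0,"grip":8.5},{"wx":0,"wy":0,"wz":0,"x":0,"y":0,"z":0,"grip":8.5}]'; python3 -c "
from h import *
goto([.52,.357,.22],.05)"
```

```text
time_s: 0.7
tcp_pos: [0.4271, 0.3858, 0.2217]
orientation: [-0.707, -0.011, 0.01, 0.707]
force: [0.0, 0.8, 0.0]
finger_gap: 0.085
time_s: 1.03
tcp_pos: [0.4782, 0.347, 0.2207]
orientation: [0.707, 0.009, -0.009, -0.707]
force: [0.0, 0.8, 0.5]
finger_gap: 0.0853
t 1.03 turn deg [ 0.01 -1.4  -0.05] shift cm [4.22 0.07 0.79] f [0.  0.8 0.5] gap 0.0853
```

```bash
python3 -m crank '[{"wx":0,"wy":-1.4,"wz":0,"x":3,"y":0,"z":0.5,"grip":8.5},{"wx":0,"wy":0,"wz":0,"x":3,"y":0,"z":0.5,"grip":8.5},{"wx":0,"wy":0,"wz":0,"x":0,"y":0,"z":0,"grip":8.5},{"wx":0,"wy":0,"wz":0,"x":0,"y":0,"z":0,"grip":8.5}]'; python3 - <<'E'
from h import *
goto([.54,.357,.22],.05)
o=env.observe();im=read_camera("wrist");np.save("pics/w2.npy",im);cv2.imwrite("pics/w2.png",im[...,::-1])
C=cam("wrist",o);hh=[]
for b,s,c in blobs(red(im)):
    y,x=np.where(b);r=cv2.minAreaRect(np.c_[x,y].astype(np.float32));print(s,c,r,plane(C,c,.025))
    print([plane(C,p,.025).round(4) for p in cv2.boxPoints(r)])
E
```

```text
time_s: 1.37
tcp_pos: [0.5363, 0.3616, 0.2201]
orientation: [0.707, 0.019, -0.02, -0.707]
force: [-0.4, -0.5, -0.5]
finger_gap: 0.0849
t 1.37 turn deg [ 0.02  0.23 -0.09] shift cm [ 0.35  0.01 -0.48] f [-0.4 -0.5 -0.5] gap 0.0849
[ 248   50   21   86 1595] [257.40689655  92.38996865] ((257.2815856933594, 92.568115234375), (19.066133499145508, 85.32019805908203), 1.7098139524459839) [0.45354396 0.35916248 0.025     ]
[array([0.4992, 0.3496, 0.025 ]), array([0.412 , 0.3481, 0.025 ]), array([0.4115, 0.3679, 0.025 ]), array([0.4987, 0.3708, 0.025 ])]
[438 101  37 119 986] [455.03955375 176.75963489] ((456.26788330078125, 159.3556365966797), (14.702811241149902, 121.36727905273438), 11.15466022491455) [0.53371785 0.59249659 0.025     ]
[array([0.5844, 0.583 , 0.025 ]), array([0.4478, 0.5784, 0.025 ]), array([0.4498, 0.5946, 0.025 ]), array([0.5871, 0.6011, 0.025 ])]
```

View pics/w2.png

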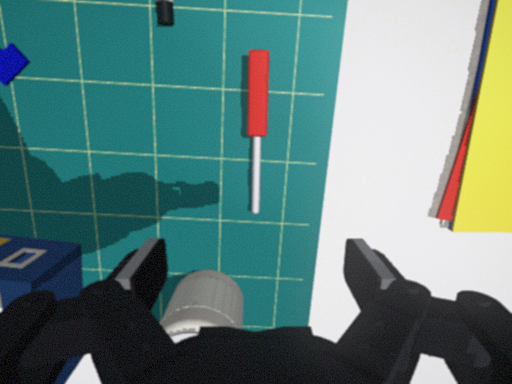

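```bash
python3 - <<'E'
from h import *
import pickle
o=env.observe();C=cam("wrist",o);im=np.load("pics/w2.npy")
# handle end mids & tip
for p,z in(((258.9,50),.025),((257,135),.025),((255.7,213.5),.016)):print(plane(C,p,z).round(4))
print(tri(C,(257.4,92.4),cam("side"),(181.8,155.05)),tri(C,(257.4,92.4),cam("scene"),(378.9,185.3)))
g=im[140:216,240:275].astype(int);m=(g[...,0]>120)&(g[...,1]<g[...,0]+25)
y,x=np.where(m);l=cv2.fitLine(np.c_[x+240,y+140].astype(np.float32),cv2.DIST_L2,0,.01,.01).ravel();print(l,y.max()+140,[plane(C,l[2:]+t*l[:2],.018).round(4) for t in(-30,30)])
goto([.61,.12,.22],-.03)
E
```

```text
[0.4107 0.3582 0.025 ]
[0.4977 0.3611 0.025 ]
[0.5939 0.365  0.016 ]
(array([0.45299151, 0.35871913, 0.01524936]), np.float64(0.001797560334450381)) (array([0.45282357, 0.36006265, 0.0185558 ]), np.float64(0.0023706010335031924))
[ 2.2888405e-02 -9.9973804e-01  2.5592606e+02  1.7533826e+02] 213 [array([0.5827, 0.3638, 0.018 ]), array([0.5101, 0.3614, 0.018 ])]
t 1.42 turn deg [ 0.02  4.84 -0.1 ] shift cm [  8.18   0.06 -23.91] f [-0.7 -0.  -0.6] gap 0.085
```

```bash
python3 -m crank '[{"wx":0,"wy":4.8,"wz":0,"x":1.5,"y":0,"z":-3.8,"grip":8.5},{"wx":0,"wy":0,"wz":0,"x":1.5,"y":0,"z":-3.8,"grip":8.5},{"wx":0,"wy":0,"wz":0,"x":1.5,"y":0,"z":-3.8,"grip":8.5},{"wx":0,"wy":0,"wz":0,"x":1.5,"y":0,"z":-3.8,"grip":8.5},{"wx":0,"wy":0,"wz":0,"x":1.5,"y":0,"z":-3.8,"grip":8.5}]';python3 -m crank '[{"wx":0,"wy":0,"wz":0,"x":1,"y":0,"z":-3.8,"grip":8.5},{"wx":0,"wy":0,"wz":0,"x":0,"y":0,"z":-2,"grip":8.5},{"wx":0,"wy":0,"wz":0,"x":0,"y":0,"z":0,"grip":8.5},{"wx":0,"wy":0,"wz":0,"x":0,"y":0,"z":0,"grip":8.5}]'; python3 - <<'E'
from h import *
import pickle
goto([.70,.12,.22],-.03)
o=env.observe();im=read_camera("wrist");np.save("pics/w3.npy",im);pickle.dump(o,open("pics/w3.pkl","wb"));cv2.imwrite("pics/w3.png",im[...,::-1])
E
python3 -m crank '[{"wx":0,"wy":0,"wz":0,"x":3.5,"y":0,"z":0,"grip":8.5},{"wx":0,"wy":0,"wz":0,"x":3.5,"y":0,"z":0,"grip":8.5},{"wx":0,"wy":0,"wz":0,"x":3,"y":0,"z":0,"grip":8.5},{"wx":0,"wy":0,"wz":0,"x":0,"y":0,"z":0,"grip":8.5},{"wx":0,"wy":0,"wz":0,"x":0,"y":0,"z":0,"grip":8.5}]';python3 - <<'E'
from h import *
import pickle
o=env.observe();im=read_camera("wrist");np.save("pics/w4.npy",im);pickle.dump(o,open("pics/w4.pkl","wb"))
a=np.load("pics/w3.npy");cv2.imwrite("pics/w34.png",np.hstack([a[80:384,100:400],im[:304,100:400]])[...,::-1])
E
```

```text
time_s: 1.83
tcp_pos: [0.6075, 0.1695, 0.2222]
orientation: [-0.707, 0.01, -0.01, 0.707]
force: [0.2, 0.7, 0.9]
finger_gap: 0.0854
time_s: 2.17
tcp_pos: [0.616, 0.1115, 0.222]
orientation: [-0.707, 0.011, -0.011, 0.707]
force: [-0.5, 0.5, 0.4]
finger_gap: 0.0849
t 2.17 turn deg [-0.04 -0.09 -0.01] shift cm [8.37 0.2  1.11] f [-0.5  0.5  0.4] gap 0.0849
time_s: 2.63
tcp_pos: [0.7171, 0.1109, 0.2191]
orientation: [-0.707, 0.011, -0.009, 0.707]
force: [-0.9, 0.6, 0.2]
finger_gap: 0.0852
```

View pics/w34.png

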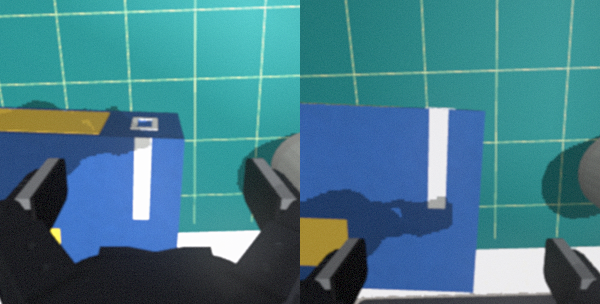

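```bash
python3 - <<'E'
from h import *
import pickle
np.set_printoptions(precision=4,suppress=True)
P={}
for n,w in(("w3",(205,190,275,310)),("w4",(215,98,260,215))):
    im=np.load(f"pics/{n}.npy");C=cam("wrist",pickle.load(open(f"pics/{n}.pkl","rb")))
    a,b,c,d=w;g=im[b:d,a:c].astype(int);m=(g[...,0]>85)&(g.max(2)-g.min(2)<70)
    for bm,s,ce in blobs(m):
        y,x=np.where(bm);ctr=np.c_[x+a,y+b].astype(np.float32)
        r=cv2.minAreaRect(ctr);bp=cv2.boxPoints(r)
        print(n,s[4],ce+[a,b],r);
        h=cv2.convexHull(ctr).reshape(-1,2)
        z=.095
        if s[3]<30:
            # slot rim: centre of bbox
            print(" slot @z.051",plane(C,ce+[a,b],.051)); P['slot',n]=ce+[a,b];continue
        rows=[(x[y==v].mean()+a,v+b) for v in np.unique(y)]
        rows=np.array(rows)[3:-3];W=np.array([plane(C,p,z) for p in rows]);f=np.polyfit(W[:,0],W[:,1],1)
        print(" stripe yaw",np.arctan(f[0]),"front",plane(C,(rows[0,0],rows[0,1]-3.5),z),"back",plane(C,(rows[-1,0],rows[-1,1]+3.5),z))
        P['st',n]=(ce+[a,b],np.array([rows[0,0],rows[0,1]-3.5]),np.array([rows[-1,0],rows[-1,1]+3.5]),C)
A,B=P['st','w3'],P['st','w4']
for i in(0,1,2):print("tri",tri(A[3],A[i],B[3],B[i]))
S=cam("side")
g=np.load("pics/side0.npy")
ys=[(157.7+305/3*0,0)]
# slot from side: crop pixel centre (310,502) -> (160+310/3,125+(502-390)/3)
p=(160+310/3,125+(502-390)/3);print("slot tri",tri(A[3],P['slot','w3'],S,p))
goto([.454,.3597,.15],.033)
E
```

```text
w3 310 [244.6419 203.6419] ((244.0, 204.0), (14.0, 28.0), 90.0)
 slot @z.051 [0.6507 0.0987 0.051 ]
w3 1457 [241.6767 257.3761] ((242.0, 258.0), (82.0, 18.0), 90.0)
 stripe yaw -0.06535899424284047 front [0.6492 0.0982 0.095 ] back [0.7412 0.0927 0.095 ]
w4 2072 [237.2823 155.5487] ((240.0, 153.0), (110.0, 30.0), 90.0)
 stripe yaw -0.037256976035485376 front [0.6409 0.0885 0.095 ] back [0.7408 0.0922 0.095 ]
tri (array([0.6901, 0.0958, 0.0997]), np.float64(1.4901299799004385e-05))
tri (array([0.6413, 0.095 , 0.1175]), np.float64(0.00893829762569591))
tri (array([0.7404, 0.0925, 0.0962]), np.float64(0.0005661282310329848))
slot tri (array([0.6515, 0.0986, 0.0484]), np.float64(0.00021794523271832))
t 2.68 turn deg [-0.02 -3.48 -0.12] shift cm [-25.39   7.02  25.74] f [-0.5  1.1  0.1] gap 0.0852
```

```bash
python3 - <<'E'
from h import *
import pickle
np.set_printoptions(precision=4,suppress=True)
for n,r0,r1 in(("w3",221,295),("w4",113,190)):
    im=np.load(f"pics/{n}.npy").astype(int);C=cam("wrist",pickle.load(open(f"pics/{n}.pkl","rb")))
    g=im[...,0].astype(float);W=[]
    for v in range(r0,r1):
        s=g[v,222:262];d=np.diff(s);i=int(np.argmax(d));j=int(np.argmin(d))
        W.append(np.r_[plane(C,(222+(i+j+1)/2,v),.095)[:2],j-i])
    W=np.array(W);f=np.polyfit(W[:,0],W[:,1],1);print(n,"stripe yaw",np.arctan(f[0]),"y@.651",np.polyval(f,.651),"y@.74",np.polyval(f,.74),np.median(W[:,2]))
    # right box side edge: blue->green
    b=(im[...,2]-im[...,1]);E=[]
    for v in range(r0,r1):
        q=np.where(b[v,262:340]>25)[0]
        if len(q):E.append(plane(C,(262.5+q.max(),v),.095)[:2])
    E=np.array(E);f=np.polyfit(E[:,0],E[:,1],1);print("  side yaw",np.arctan(f[0]),np.polyval(f,.651))
E
```

```text
w3 stripe yaw -0.0684331234478903 y@.651 0.0983255325524478 y@.74 0.09222545918893445 17.0
  side yaw -0.06891149223001049 0.13891903083092552
w4 stripe yaw -0.0692238125903507 y@.651 0.0982649882916623 y@.74 0.09209420916082374 19.0
  side yaw -0.06630656010785192 0.13860965958271382
```

```bash
python3 -m crank '[{"wx":0,"wy":-3.5,"wz":0,"x":-2.5,"y":0,"z":2.6,"grip":8.5},{"wx":0,"wy":0,"wz":0,"x":-2.5,"y":0,"z":2.6,"grip":8.5},{"wx":0,"wy":0,"wz":0,"x":-2.5,"y":0,"z":2.6,"grip":8.5},{"wx":0,"wy":0,"wz":0,"x":-2.5,"y":0,"z":2.6,"grip":8.5},{"wx":0,"wy":0,"wz":0,"x":-2.5,"y":0,"z":2.6,"grip":8.5}]';python3 -m crank '[{"wx":0,"wy":0,"wz":0,"x":-2.5,"y":0,"z":2.6,"grip":8.5},{"wx":0,"wy":0,"wz":0,"x":-2.5,"y":0,"z":2.6,"grip":8.5},{"wx":0,"wy":0,"wz":0,"x":-2.5,"y":0,"z":2.6,"grip":8.5},{"wx":0,"wy":0,"wz":0,"x":-2.5,"y":0,"z":2.6,"grip":8.5},{"wx":0,"wy":0,"wz":0,"x":-2.5,"y":0,"z":2.6,"grip":8.5}]';python3 -m crank '[{"wx":0,"wy":0,"wz":0,"x":0,"y":2,"z":0,"grip":6},{"wx":0,"wy":0,"wz":0,"x":0,"y":2,"z":0,"grip":6},{"wx":0,"wy":0,"wz":0,"x":0,"y":2,"z":0,"grip":6},{"wx":0,"wy":0,"wz":0,"x":0,"y":0,"z":0,"grip":6},{"wx":0,"wy":0,"wz":0,"x":0,"y":0,"z":0,"grip":6}]';python3 -c "
from h import *
goto([.449,.3597,.006],.033)"
```

```text
time_s: 3.1
tcp_pos: [0.5862, 0.2381, 0.2227]
orientation: [-0.707, -0.012, 0.011, 0.707]
force: [0.3, 0.9, 1.3]
finger_gap: 0.0849
time_s: 3.52
tcp_pos: [0.457, 0.3635, 0.2229]
orientation: [-0.707, -0.012, 0.011, 0.707]
force: [0.4, 0.2, -0.2]
finger_gap: 0.0851
time_s: 3.93
tcp_pos: [0.4583, 0.3622, 0.1617]
orientation: [0.707, 0.011, -0.012, -0.707]
force: [0.3, 0.3, 0.7]
finger_gap: 0.0601
t 3.93 turn deg [ 0.03 -0.03 -0.08] shift cm [-0.94 15.57 -0.22] f [0.3 0.3 0.7] gap 0.0601
```

```bash
python3 -m crank '[{"wx":0,"wy":0,"wz":0,"x":-0.5,"y":4,"z":-0.2,"grip":6},{"wx":0,"wy":0,"wz":0,"x":-0.4,"y":4,"z":0,"grip":6},{"wx":0,"wy":0,"wz":0,"x":0,"y":3,"z":0,"grip":6},{"wx":0,"wy":0,"wz":0,"x":0,"y":2.5,"z":0,"grip":6},{"wx":0,"wy":0,"wz":0,"x":0,"y":1.5,"z":0,"grip":6}]';python3 -m crank '[{"wx":0,"wy":0,"wz":0,"x":0,"y":0.5,"z":0,"grip":6},{"wx":0,"wy":0,"wz":0,"x":0,"y":0,"z":0,"grip":6},{"wx":0,"wy":0,"wz":0,"x":0,"y":0,"z":0,"grip":6}]';python3 -c "
from h import *
goto([.449,.3597,.006],.033)"
```

```text
time_s: 4.35
tcp_pos: [0.4508, 0.3597, 0.0106]
orientation: [0.707, 0.011, -0.011, -0.707]
force: [-0.7, 0.6, -0.7]
finger_gap: 0.0601
time_s: 4.6
tcp_pos: [0.4529, 0.3607, 0.0082]
orientation: [-0.707, -0.012, 0.01, 0.708]
force: [-0.6, 0.2, 0.7]
finger_gap: 0.0602
t 4.6 turn deg [-0.08 -0.12  0.13] shift cm [-0.39  0.22 -0.09] f [-0.6  0.2  0.7] gap 0.0602
```

```bash
python3 -m crank '[{"wx":0,"wy":0,"wz":0,"x":-0.4,"y":0.1,"z":-0.1,"grip":4},{"wx":0,"wy":0,"wz":0,"x":0,"y":0,"z":0,"grip":3},{"wx":0,"wy":0,"wz":0,"x":0,"y":0,"z":0,"grip":2},{"wx":0,"wy":0,"wz":0,"x":0,"y":0,"z":0,"grip":1.5},{"wx":0,"wy":0,"wz":0,"x":0,"y":0,"z":0,"grip":1.5}]' 60;python3 -m crank '[{"wx":0,"wy":0,"wz":0,"x":0,"y":0,"z":0,"grip":1.5},{"wx":0,"wy":0,"wz":0,"x":0,"y":0,"z":0,"grip":1.5},{"wx":0,"wy":0,"wz":0,"x":0,"y":0,"z":0,"grip":1.5},{"wx":0,"wy":0,"wz":0,"x":0,"y":0,"z":0,"grip":1.5},{"wx":0,"wy":0,"wz":0,"x":0,"y":0,"z":0,"grip":1.5}]';python3 -c "
from h import *
for i in range(4): goto([.449,.3597,.006],.033)"
```

```text
time_s: 5.02
tcp_pos: [0.4485, 0.3595, 0.0068]
orientation: [-0.707, -0.012, 0.01, 0.707]
force: [-1.2, -0.7, 7.2]
finger_gap: 0.0209
time_s: 5.43
tcp_pos: [0.4486, 0.3595, 0.0068]
orientation: [-0.707, -0.012, 0.01, 0.707]
force: [-1.3, 0.3, 6.2]
finger_gap: 0.0207
t 5.43 turn deg [-0.06 -0.12  0.1 ] shift cm [0.05 0.08 0.02] f [-1.3  0.3  6.2] gap 0.0207
t 5.43 turn deg [-0.06 -0.12  0.1 ] shift cm [0.05 0.08 0.02] f [-1.3  0.3  6.2] gap 0.0207
t 5.43 turn deg [-0.06 -0.12  0.1 ] shift cm [0.05 0.08 0.02] f [-1.3  0.3  6.2] gap 0.0207
t 5.43 turn deg [-0.06 -0.12  0.1 ] shift cm [0.05 0.08 0.02] f [-1.3  0.3  6.2] gap 0.0207
```

```bash
python3 -m crank '[{"wx":0,"wy":0,"wz":0,"x":0,"y":-1,"z":0,"grip":1.5},{"wx":0,"wy":0,"wz":0,"x":0,"y":-2.5,"z":0,"grip":1.5},{"wx":0,"wy":0,"wz":0,"x":0,"y":-2.5,"z":0,"grip":1.5},{"wx":0,"wy":0,"wz":0,"x":0,"y":-1,"z":0,"grip":1.5},{"wx":0,"wy":0,"wz":0,"x":0,"y":0,"z":0,"grip":1.5}]'; python3 -m crank '[{"wx":0,"wy":1.9,"wz":0,"x":0,"y":0,"z":-2,"grip":1.5},{"wx":0,"wy":1.9,"wz":0,"x":0,"y":0,"z":-3,"grip":1.5},{"wx":0,"wy":2,"wz":0,"x":0,"y":0,"z":-3,"grip":1.5},{"wx":0,"wy":0,"wz":0,"x":0,"y":0,"z":-3,"grip":1.5},{"wx":0,"wy":0,"wz":0,"x":0,"y":0,"z":-3,"grip":1.5}]';python3 -m crank '[{"wx":0,"wy":0,"wz":0,"x":0,"y":0,"z":-3,"grip":1.5},{"wx":0,"wy":0,"wz":0,"x":0,"y":0,"z":-3,"grip":1.5},{"wx":0,"wy":0,"wz":0,"x":0,"y":0,"z":-3,"grip":1.5},{"wx":0,"wy":0,"wz":0,"x":0,"y":0,"z":0,"grip":1.5},{"wx":0,"wy":0,"wz":0,"x":0,"y":0,"z":0,"grip":1.5}]';python3 -c "
from h import *
goto([.4659,.111,.044],-.068)"
```

```text
time_s: 5.85
tcp_pos: [0.45, 0.3602, 0.0786]
orientation: [-0.706, -0.013, 0.009, 0.708]
force: [0.5, 0.1, -1.3]
finger_gap: 0.0206
time_s: 6.27
tcp_pos: [0.442, 0.2177, 0.0739]
orientation: [0.707, -0.025, 0.024, -0.706]
force: [1.5, -1.3, -1.8]
finger_gap: 0.0209
time_s: 6.68
tcp_pos: [0.436, 0.1281, 0.0744]
orientation: [-0.707, 0.027, -0.025, 0.707]
force: [-0.2, 1.3, -1.8]
finger_gap: 0.0206
t 6.68 turn deg [-0.   -0.33 -0.1 ] shift cm [ 3.1   3.04 -1.5 ] f [-0.2  1.3 -1.8] gap 0.0206
```

```bash
python3 -m crank '[{"wx":0,"wy":-0.3,"wz":0,"x":1,"y":1,"z":-1,"grip":1.5},{"wx":0,"wy":0,"wz":0,"x":1,"y":1,"z":-0.5,"grip":1.5},{"wx":0,"wy":0,"wz":0,"x":1,"y":1,"z":0,"grip":1.5},{"wx":0,"wy":0,"wz":0,"x":0,"y":0,"z":0,"grip":1.5},{"wx":0,"wy":0,"wz":0,"x":0,"y":0,"z":0,"grip":1.5}]';python3 - <<'E'
from h import *
goto([.4659,.111,.044],-.068)
o=env.observe();T=o["tcp_pos"]
tip=T+.1455*np.array([.9977,-.068,0])+[0,0,.0072];print("exp tip",tip)
r=[]
for n in("scene","side"):
    im=read_camera(n);np.save(f"pics/{n}5.npy",im);C=cam(n);p=proj(C,tip);print(n,p,"slot",proj(C,[.651,.0984,.051]))
    x,y=p.astype(int)-[50,37];r.append(cv2.resize(im[y:y+75,x:x+100],None,fx=4,fy=4,interpolation=2));print(x,y)
cv2.imwrite("pics/c5.png",np.hstack(r)[...,::-1])
E
```

```text
time_s: 7.1
tcp_pos: [0.465, 0.1132, 0.0444]
orientation: [-0.707, 0.023, -0.022, 0.707]
force: [-0.1, 0.1, -1.4]
finger_gap: 0.0204
t 7.1 turn deg [-0.    0.22 -0.13] shift cm [ 0.1   0.04 -0.21] f [-0.1  0.1 -1.4] gap 0.0204
exp tip [0.61016356 0.10328678 0.05156989]
scene [309.18601844 213.7806837 ] slot [308.00559066 224.4460605 ]
259 176
side [252.42170662 164.52912199] slot [263.27820021 161.75607623]
202 127
```

View pics/c5.png

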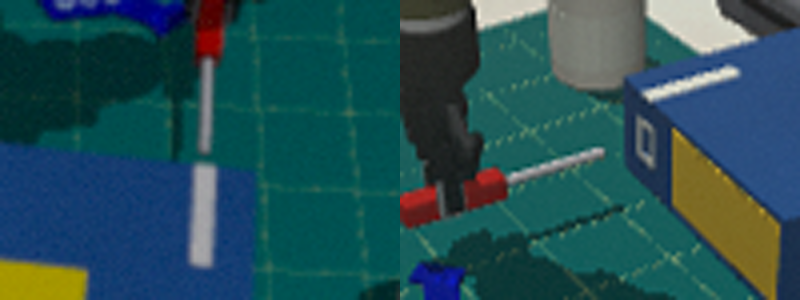

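```bash
python3 - <<'E'
from h import *
np.set_printoptions(precision=4,suppress=True)
A,B=cam("scene"),cam("side")
# rod centreline fits
sc=np.load("pics/scene5.npy").astype(int);sd=np.load("pics/side5.npy").astype(int)
L={}
for n,im,(a,b,c,d),dil in(("scene",sc,(300,191,322,216),0),("side",sd,(230,160,256,178),0)):
    g=im[b:d,a:c];m=(g.min(2)>75)&(g.max(2)-g.min(2)<50)
    bm,s,ce=max(blobs(m,5),key=lambda t:t[1][4]);y,x=np.where(bm);l=cv2.fitLine(np.c_[x+a,y+b].astype(np.float32),2,0,.01,.01).ravel();print(n,s,l)
    L[n]=l
def at(l,t,ax):return l[2:]+l[:2]*(t-l[2+ax])/l[ax]
tip=tri(A,at(L["scene"],213.7,1),B,at(L["side"],253,0));print("tip",tip)
# side-view handle/rod start ~ (229,173)  scene (310.7,191)
print("base",tri(A,at(L["scene"],191,1),B,at(L["side"],229.5,0)))
print("slot",tri(A,(308,224.4),B,(263.5,162.5)))
E
```

```text
scene [ 9  0  3 23 66] [  0.0117  -0.9999 310.0151 202.1364]
side [ 0  4 23  9 62] [  0.96    -0.2799 241.3226 167.6129]
tip (array([0.6117, 0.1043, 0.0527]), np.float64(0.002935247462756601))
base (array([0.5222, 0.1072, 0.0562]), np.float64(0.0035528880021380668))
slot (array([0.6505, 0.0979, 0.049 ]), np.float64(0.0020411578874822106))
```

```bash
python3 -m crank '[{"wx":0,"wy":0.2,"wz":0,"x":0,"y":0.1,"z":-0.25,"grip":1.5},{"wx":0,"wy":0,"wz":0,"x":1,"y":0,"z":0,"grip":1.5},{"wx":0,"wy":0,"wz":0,"x":1,"y":0,"z":0,"grip":1.5},{"wx":0,"wy":0,"wz":0,"x":1,"y":0,"z":0,"grip":1.5},{"wx":0,"wy":0,"wz":0,"x":0,"y":0,"z":0,"grip":1.5}]' 80;python3 -m crank '[{"wx":0,"wy":0,"wz":0,"x":0.5,"y":0,"z":0,"grip":1.5},{"wx":0,"wy":0,"wz":0,"x":0.5,"y":0,"z":0,"grip":1.5},{"wx":0,"wy":0,"wz":0,"x":0.4,"y":0,"z":0,"grip":1.5},{"wx":0,"wy":0,"wz":0,"x":0,"y":0,"z":0,"grip":1.5},{"wx":0,"wy":0,"wz":0,"x":0,"y":0,"z":0,"grip":1.5}]';python3 - <<'E'
from h import *
u=np.array([.9977,-.068,0]);goto(np.array([.651,.0984,.044])-u*.1455,-.068)
r=[]
for n,(x,y) in(("scene",(259,180)),("side",(205,127))):
    im=read_camera(n);r.append(cv2.resize(im[y:y+75,x:x+100],None,fx=4,fy=4,interpolation=2))
cv2.imwrite("pics/c6.png",np.hstack(r)[...,::-1])
E
```

```text
time_s: 7.62
tcp_pos: [0.4993, 0.1076, 0.0451]
orientation: [-0.707, 0.023, -0.026, 0.707]
force: [0.9, 0.1, -0.6]
finger_gap: 0.0199
time_s: 8.03
tcp_pos: [0.5095, 0.1068, 0.0442]
orientation: [-0.707, 0.024, -0.024, 0.707]
force: [-0.6, 0.2, -0.9]
finger_gap: 0.0198
t 8.03 turn deg [-0.   -0.05 -0.02] shift cm [-0.37  0.02  0.12] f [-0.6  0.2 -0.9] gap 0.0198
```

View pics/c6.png

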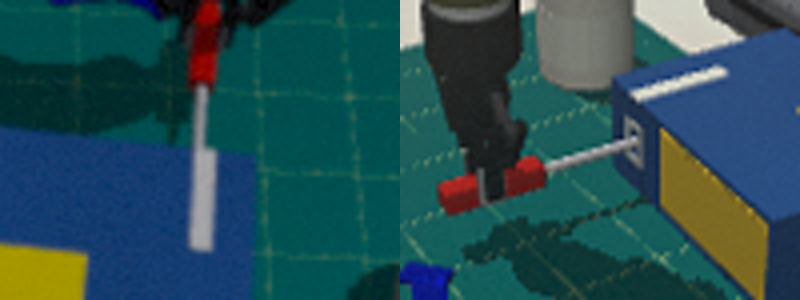

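```bash
python3 -m crank '[{"wx":0,"wy":0,"wz":0,"x":0.4,"y":0,"z":0,"grip":1.5},{"wx":0,"wy":0,"wz":0,"x":0.4,"y":0,"z":0.05,"grip":1.5},{"wx":0,"wy":0,"wz":0,"x":0.2,"y":0,"z":0.05,"grip":1.5},{"wx":0,"wy":0,"wz":0,"x":0,"y":0,"z":0,"grip":1.5}]';python3 -m crank '[{"wx":0,"wy":0,"wz":0,"x":0.4,"y":0,"z":0,"grip":1.5},{"wx":0,"wy":0,"wz":0,"x":0.3,"y":0,"z":0,"grip":1.5},{"wx":0,"wy":0,"wz":0,"x":0,"y":0,"z":0,"grip":1.5}]';python3 -m crank '[{"wx":0,"wy":0,"wz":0,"x":0.2,"y":0,"z":0,"grip":1.5},{"wx":0,"wy":0,"wz":0,"x":0.2,"y":0,"z":0,"grip":1.5},{"wx":0,"wy":0,"wz":0,"x":0.1,"y":0,"z":0,"grip":1.5},{"wx":0,"wy":0,"wz":0,"x":0,"y":0,"z":0,"grip":1.5}]';python3 - <<'E'
from h import *
u=np.array([.9977,-.068,0]);goto(np.array([.651,.0984,.044])-u*(.1455-.027),-.068)
im=read_camera("side");np.save("pics/side7.npy",im)
b=np.load("pics/side0.npy")[150:215,255:345].astype(int);a=im[150:215,255:345].astype(int)
print("changed px",(abs(a-b).max(2)>60).sum())
E
```

```text
time_s: 8.47
tcp_pos: [0.5189, 0.1071, 0.044]
orientation: [0.707, -0.025, 0.024, -0.707]
force: [-2.3, -0.7, -0.4]
finger_gap: 0.0201
time_s: 8.72
tcp_pos: [0.5246, 0.1068, 0.0437]
orientation: [-0.707, 0.026, -0.023, 0.707]
force: [-5.5, -0.8, 1.3]
finger_gap: 0.0198
time_s: 9.05
tcp_pos: [0.5296, 0.1065, 0.0436]
orientation: [-0.707, 0.026, -0.023, 0.707]
force: [-5.4, -0.3, -0.7]
finger_gap: 0.0201
t 9.05 turn deg [-0.   -0.02 -0.22] shift cm [ 0.32 -0.04  0.02] f [-5.4 -0.3 -0.7] gap 0.0201
changed px 787
```

```bash
python3 - <<'E'
import numpy as np,cv2
im=np.load("pics/side7.npy");cv2.imwrite("pics/c7.png",cv2.resize(im[125:225,200:360],None,fx=4,fy=4)[...,::-1])
E
```

```text
(no output)
```

View pics/c7.png

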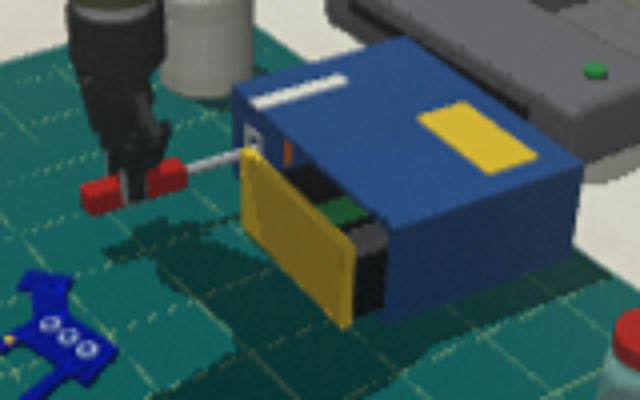

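```bash
python3 -m crank '[{"wx":0,"wy":0,"wz":0,"x":-1,"y":0,"z":0,"grip":1.5},{"wx":0,"wy":0,"wz":0,"x":-2,"y":0,"z":0,"grip":1.5},{"wx":0,"wy":0,"wz":0,"x":-3,"y":0,"z":0,"grip":1.5},{"wx":0,"wy":0,"wz":0,"x":-2.5,"y":0,"z":0,"grip":1.5},{"wx":0,"wy":0,"wz":0,"x":0,"y":-1.5,"z":0,"grip":1.5}]';python3 -m crank '[{"wx":0,"wy":-1.9,"wz":0,"x":0,"y":-1.5,"z":2,"grip":1.5},{"wx":0,"wy":-1.9,"wz":0,"x":0,"y":0,"z":3,"grip":1.5},{"wx":0,"wy":-2,"wz":0,"x":0,"y":0,"z":3,"grip":1.5},{"wx":0,"wy":0,"wz":0,"x":0,"y":0,"z":3,"grip":1.5},{"wx":0,"wy":0,"wz":0,"x":0,"y":0,"z":3,"grip":1.5}]';python3 -m crank '[{"wx":0,"wy":0,"wz":0,"x":0,"y":0,"z":3,"grip":1.5},{"wx":0,"wy":0,"wz":0,"x":0,"y":0,"z":3,"grip":1.5},{"wx":0,"wy":0,"wz":0,"x":0,"y":0,"z":3,"grip":1.5},{"wx":0,"wy":0,"wz":0,"x":0,"y":0,"z":0,"grip":1.5},{"wx":0,"wy":0,"wz":0,"x":0,"y":0,"z":0,"grip":1.5}]';python3 - <<'E'
from h import *
goto([.449,.3597,.0068],.033)
im=read_camera("side");im2=read_camera("scene");np.save("pics/side8.npy",im);np.save("pics/scene8.npy",im2);print((abs(im[150:215,255:345].astype(int)-np.load("pics/side7.npy")[150:215,255:345]).max(2)>60).sum())
C=cam("side")
for p in((245,149),(352,240)):print(plane(C,(200+p[0]/4,125+p[1]/4),.087))
E
```

```text
time_s: 9.52
tcp_pos: [0.4371, 0.1122, 0.0559]
orientation: [0.707, -0.028, 0.02, -0.706]
force: [-1.1, 0.6, -2.6]
finger_gap: 0.0201
time_s: 9.93
tcp_pos: [0.4478, 0.2536, 0.075]
orientation: [-0.707, -0.012, 0.01, 0.707]
force: [0.6, -0.0, -0.4]
finger_gap: 0.0201
time_s: 10.35
tcp_pos: [0.4444, 0.3436, 0.0745]
orientation: [-0.707, -0.013, 0.012, 0.707]
force: [-0.8, -0.6, -1.5]
finger_gap: 0.02
t 10.35 turn deg [-0.04  0.14  0.1 ] shift cm [0.52 6.77 1.59] f [-0.8 -0.6 -1.5] gap 0.02
479
[0.61231841 0.05067871 0.087     ]
[ 0.60903783 -0.09947171  0.087     ]
```

```bash
python3 -m crank '[{"wx":0,"wy":0,"wz":0,"x":0.3,"y":1,"z":0.9,"grip":1.5},{"wx":0,"wy":0,"wz":0,"x":0.2,"y":2,"z":0.7,"grip":1.5},{"wx":0,"wy":0,"wz":0,"x":0,"y":2,"z":0,"grip":1.5},{"wx":0,"wy":0,"wz":0,"x":0,"y":1,"z":0,"grip":1.5},{"wx":0,"wy":0,"wz":0,"x":0,"y":0.3,"z":0,"grip":1.5}]';python3 -m crank '[{"wx":0,"wy":0,"wz":0,"x":0,"y":0.2,"z":0,"grip":1.5},{"wx":0,"wy":0,"wz":0,"x":0,"y":0,"z":0,"grip":1.5}]';python3 -c "
from h import *
goto([.449,.3597,.0068],.033)"
```

```text
time_s: 10.87
tcp_pos: [0.4473, 0.3565, 0.0088]
orientation: [0.708, 0.01, -0.012, -0.706]
force: [0.1, 0.8, -0.7]
finger_gap: 0.0202
time_s: 11.03
tcp_pos: [0.449, 0.3578, 0.0094]
orientation: [-0.707, -0.011, 0.011, 0.707]
force: [-0.5, 1.0, -1.0]
finger_gap: 0.0201
t 11.03 turn deg [-0.   -0.07 -0.  ] shift cm [0.   0.26 0.19] f [-0.5  1.  -1. ] gap 0.0201
```

```bash
python3 -m crank '[{"wx":0,"wy":0,"wz":0,"x":0,"y":0.2,"z":0,"grip":1.5},{"wx":0,"wy":0,"wz":0,"x":0,"y":0.1,"z":0,"grip":1.5},{"wx":0,"wy":0,"wz":0,"x":0,"y":0,"z":0,"grip":2.6},{"wx":0,"wy":0,"wz":0,"x":0,"y":0,"z":0,"grip":4},{"wx":0,"wy":0,"wz":0,"x":0,"y":0,"z":0,"grip":5}]';python3 -m crank '[{"wx":0,"wy":0,"wz":0,"x":0,"y":0,"z":0,"grip":5},{"wx":0,"wy":0,"wz":0,"x":0,"y":-2,"z":0,"grip":5},{"wx":0,"wy":0,"wz":0,"x":0,"y":-4,"z":0,"grip":5},{"wx":0,"wy":0,"wz":0,"x":0,"y":-4,"z":0,"grip":5},{"wx":0,"wy":0,"wz":0,"x":0,"y":-4,"z":0,"grip":5}]';python3 -c "
from h import *
goto([.65,.05,.22],-.068)"
```

```text
time_s: 11.45
tcp_pos: [0.4492, 0.3585, 0.0069]
orientation: [-0.707, -0.012, 0.011, 0.707]
force: [-1.2, 0.3, -0.3]
finger_gap: 0.0487
time_s: 11.87
tcp_pos: [0.4482, 0.3579, 0.1476]
orientation: [0.707, 0.011, -0.012, -0.707]
force: [1.4, 0.5, -0.6]
finger_gap: 0.05
t 11.87 turn deg [ 0.03  5.77 -0.06] shift cm [ 22.23  -7.24 -29.35] f [ 1.4  0.5 -0.6] gap 0.05
```

```bash
python3 -m crank '[{"wx":0,"wy":0,"wz":0,"x":1,"y":-2,"z":-3.5,"grip":5},{"wx":0,"wy":0,"wz":0,"x":1,"y":-2,"z":-3.5,"grip":5},{"wx":0,"wy":0,"wz":0,"x":1,"y":-1.5,"z":-3.5,"grip":5},{"wx":0,"wy":0,"wz":0,"x":1,"y":0,"z":-3.5,"grip":5},{"wx":0,"wy":0,"wz":0,"x":1,"y":0,"z":-3.5,"grip":5}]';python3 -m crank '[{"wx":0,"wy":0,"wz":0,"x":1.5,"y":0,"z":-3.5,"grip":5},{"wx":0,"wy":0,"wz":0,"x":1.5,"y":0,"z":-3.5,"grip":5},{"wx":0,"wy":0,"wz":0,"x":1.5,"y":0,"z":-3.5,"grip":5},{"wx":0,"wy":0,"wz":0,"x":1.5,"y":0,"z":-3.5,"grip":5},{"wx":0,"wy":0,"wz":0,"x":2,"y":0,"z":-3.5,"grip":5}]'
python3 -m crank '[{"wx":0,"wy":7,"wz":0,"x":0,"y":0,"z":-3,"grip":3.2},{"wx":0,"wy":7,"wz":0,"x":0,"y":0,"z":0,"grip":3.2},{"wx":0,"wy":7,"wz":0,"x":0,"y":0,"z":0,"grip":3.2},{"wx":0,"wy":7,"wz":0,"x":0,"y":0,"z":0,"grip":3.2},{"wx":0,"wy":7,"wz":0,"x":0,"y":0,"z":0,"grip":3.2}]'
python3 -m crank '[{"wx":0,"wy":7,"wz":0,"x":0,"y":0,"z":0,"grip":3.2},{"wx":0,"wy":7,"wz":0,"x":0,"y":0,"z":0,"grip":3.2},{"wx":0,"wy":7,"wz":0,"x":0,"y":0,"z":0,"grip":3.2},{"wx":0,"wy":7,"wz":0,"x":0,"y":0,"z":0,"grip":3.2},{"wx":0,"wy":7,"wz":0,"x":0,"y":0,"z":0,"grip":3.2}]'
python3 -m crank '[{"wx":0,"wy":7,"wz":0,"x":0,"y":0,"z":0,"grip":3.2},{"wx":0,"wy":7,"wz":0,"x":0,"y":0,"z":0,"grip":3.2},{"wx":0,"wy":7,"wz":0,"x":0,"y":0,"z":0,"grip":3.2},{"wx":0,"wy":0,"wz":0,"x":0,"y":0,"z":0,"grip":3.2},{"wx":0,"wy":0,"wz":0,"x":0,"y":0,"z":0,"grip":3.2}]';python3 -c "
from h import *
goto([.59,-.02,.2],-.068-np.pi/2)"
```

```text
time_s: 12.28
tcp_pos: [0.5056, 0.1837, 0.2032]
orientation: [-0.707, -0.013, 0.01, 0.707]
force: [0.4, -0.6, -0.6]
finger_gap: 0.0502
time_s: 12.7
tcp_pos: [0.59, 0.0109, 0.2018]
orientation: [-0.707, -0.012, 0.011, 0.707]
force: [1.2, 0.7, -0.2]
finger_gap: 0.0498
time_s: 13.12
tcp_pos: [0.5911, -0.0179, 0.2013]
orientation: [-0.677, 0.204, -0.204, 0.677]
force: [-0.1, -0.3, 0.6]
finger_gap: 0.0321
time_s: 13.53
tcp_pos: [0.5911, -0.0173, 0.2014]
orientation: [-0.585, 0.398, -0.398, 0.585]
force: [-0.0, -0.5, 0.2]
finger_gap: 0.0321
time_s: 13.95
tcp_pos: [0.5911, -0.0174, 0.2014]
orientation: [-0.505, 0.495, -0.495, 0.505]
force: [-0.3, 0.1, -0.2]
finger_gap: 0.0319
t 13.95 turn deg [-0.01  4.96 -0.  ] shift cm [ 0.27  0.14 -0.09] f [-0.3  0.1 -0.2] gap 0.0319
```

```bash
python3 -m crank '[{"wx":0,"wy":5,"wz":0,"x":0,"y":0,"z":0,"grip":3.2},{"wx":0,"wy":0,"wz":0,"x":0,"y":0,"z":0,"grip":3.2},{"wx":0,"wy":0,"wz":0,"x":0,"y":0,"z":0,"grip":3.2}]';python3 - <<'E'
from h import *
import pickle
goto([.59,-.02,.2],-.068-np.pi/2)
o=env.observe();im=read_camera("wrist");np.save("pics/w9.npy",im);pickle.dump(o,open("pics/w9.pkl","wb"))
s=read_camera("side");np.save("pics/side9.npy",s)
cv2.imwrite("pics/w9.png",np.hstack([im,s[130:,200:][:, :280].repeat(1,0) if 0 else np.pad(s[120:250,190:400],((0,254),(0,0),(0,0)))])[...,::-1])
E
```

```text
time_s: 14.2
tcp_pos: [0.5911, -0.0174, 0.2014]
orientation: [0.483, -0.517, 0.517, -0.483]
force: [-0.0, -0.4, -0.5]
finger_gap: 0.0319
t 14.2 turn deg [-0.   -0.01 -0.  ] shift cm [ 0.27  0.14 -0.09] f [-0.  -0.4 -0.5] gap 0.0319
```

View pics/w9.png

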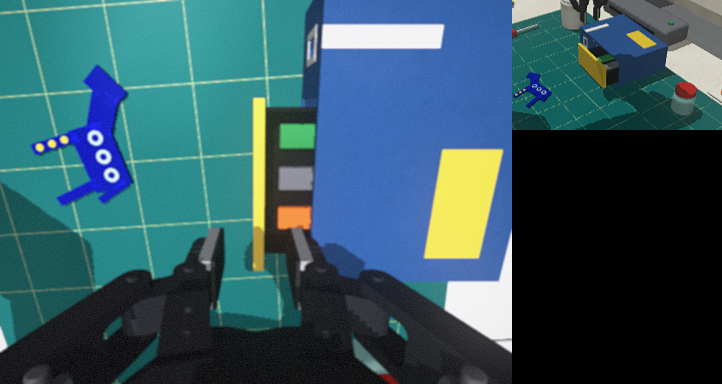

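```bash
python3 - <<'E'
from h import *
import pickle
np.set_printoptions(precision=4,suppress=True)
C=cam("wrist",pickle.load(open("pics/w9.pkl","rb")));im=np.load("pics/w9.npy")
h=cv2.cvtColor(im,cv2.COLOR_RGB2HSV).astype(int);m=(abs(h[...,0]-27)<7)&(h[...,1]>120)&(h[...,2]>60);m[:,330:]=0;m[:,:235]=0
for b,s,c in blobs(m,100):
    print(s)
    for v in(100,150,200,230,265):
        x=np.where(b[v])[0]
        if len(x):print(v,x.min(),x.max(),plane(C,(x.min(),v),.087),plane(C,(x.max()+1,v),.087))
s=np.load("pics/side9.npy");h=cv2.cvtColor(s,cv2.COLOR_RGB2HSV).astype(int);m=(abs(h[...,0]-27)<7)&(h[...,1]>120)&(h[...,2]>60)
for b,st,c in blobs(m[150:215,250:300],50):
    y,x=np.where(b);p=np.c_[x+250,y+150];print(st,p[x.argmin()],p[y.argmin()],p[x.argmax()])
    k=p[(p.sum(1)).argmin()];print(k,tri(C,(258,97),cam("side"),p[y.argmin()]))
# box top edge near front at same view
goto([.595,-.02,.066],-.068-np.pi/2)
E
```

```text
[ 253   98   13  172 2048]
100 254 264 [0.596 0.056 0.087] [0.605  0.0554 0.087 ]
150 254 265 [0.5932 0.015  0.087 ] [0.6034 0.0143 0.087 ]
200 254 265 [ 0.5901 -0.0299  0.087 ] [ 0.6008 -0.0306  0.087 ]
230 254 265 [ 0.5881 -0.059   0.087 ] [ 0.5992 -0.0597  0.087 ]
265 253 263 [ 0.5846 -0.0951  0.087 ] [ 0.5952 -0.0958  0.087 ]
[  6  13  29  46 630] [256 163] [256 163] [284 191]
[256 163] (array([0.5985, 0.0588, 0.0848]), np.float64(0.00212110762878382))
t 14.3 turn deg [-0.   -0.07 -0.01] shift cm [ 0.24 13.53  0.41] f [ 0.4  0.5 -0.5] gap 0.0323
```

```bash
python3 -m crank '[{"wx":0,"wy":0,"wz":0,"x":0.2,"y":3,"z":0.5,"grip":3.2},{"wx":0,"wy":0,"wz":0,"x":0,"y":3,"z":0,"grip":3.2},{"wx":0,"wy":0,"wz":0,"x":0,"y":2.5,"z":0,"grip":3.2},{"wx":0,"wy":0,"wz":0,"x":0,"y":1.5,"z":0,"grip":3.2},{"wx":0,"wy":0,"wz":0,"x":0,"y":0,"z":0,"grip":3.2}]';python3 -c "
from h import *
goto([.596,-.02,.068],-.068-np.pi/2)"
```

```text
time_s: 14.72
tcp_pos: [0.5931, -0.0193, 0.0973]
orientation: [-0.484, 0.519, -0.515, 0.481]
force: [-0.8, 0.1, -1.3]
finger_gap: 0.0318
t 14.72 turn deg [ 0.4  -0.13 -0.04] shift cm [0.05 2.93 0.3 ] f [-0.8  0.1 -1.3] gap 0.0318
```

```bash
python3 -m crank '[{"wx":0,"wy":0,"wz":0,"x":0,"y":1,"z":0.2,"grip":3.2},{"wx":0,"wy":0,"wz":0,"x":0,"y":1,"z":0,"grip":3.2},{"wx":0,"wy":0,"wz":0,"x":0,"y":0.8,"z":0,"grip":3.2},{"wx":0,"wy":0,"wz":0,"x":0,"y":0,"z":0,"grip":3.2}]';python3 -m crank '[{"wx":0,"wy":0,"wz":0,"x":0,"y":0,"z":0,"grip":2.5},{"wx":0,"wy":0,"wz":0,"x":0,"y":0,"z":0,"grip":1.8},{"wx":0,"wy":0,"wz":0,"x":0,"y":0,"z":0,"grip":1.2},{"wx":0,"wy":0,"wz":0,"x":0,"y":0,"z":0,"grip":0.5},{"wx":0,"wy":0,"wz":0,"x":0,"y":0,"z":0,"grip":0.5}]' 40; python3 -m crank '[{"wx":0,"wy":0,"wz":0,"x":0,"y":0,"z":0,"grip":0.5},{"wx":0,"wy":0,"wz":0,"x":0,"y":0,"z":0,"grip":0.5},{"wx":0,"wy":0,"wz":0,"x":0,"y":0,"z":0,"grip":0.5}]';python3 -c "
from h import *
goto([.596,-.02,.068],-.068-np.pi/2)"
```

```text
time_s: 15.05
tcp_pos: [0.5973, -0.0198, 0.072]
orientation: [-0.482, 0.518, -0.517, 0.481]
force: [-0.2, -0.3, -1.5]
finger_gap: 0.032
time_s: 15.47
tcp_pos: [0.5974, -0.0198, 0.074]
orientation: [-0.482, 0.518, -0.518, 0.482]
force: [-4.8, 0.4, 5.4]
finger_gap: 0.0088
time_s: 15.72
tcp_pos: [0.5977, -0.0198, 0.0739]
orientation: [0.482, -0.518, 0.518, -0.482]
force: [-4.8, -0.1, 5.3]
finger_gap: 0.0089
t 15.72 turn deg [ 0.   -0.23  0.  ] shift cm [ 0.03  0.59 -0.16] f [-4.8 -0.1  5.3] gap 0.0089
```

```bash
python3 -m crank '[{"wx":0,"wy":0,"wz":0,"x":0,"y":-0.1,"z":-0.8,"grip":0.5},{"wx":0,"wy":0,"wz":0,"x":0,"y":0,"z":-1.5,"grip":0.5},{"wx":0,"wy":0,"wz":0,"x":0,"y":0,"z":-1.5,"grip":0.5},{"wx":0,"wy":0,"wz":0,"x":0,"y":0,"z":-1.2,"grip":0.5},{"wx":0,"wy":0,"wz":0,"x":0,"y":0,"z":-0.6,"grip":0.5}]';python3 -m crank '[{"wx":0,"wy":0,"wz":0,"x":0,"y":0,"z":-0.3,"grip":0.5},{"wx":0,"wy":0,"wz":0,"x":0,"y":0,"z":0,"grip":0.5}]';python3 -m crank '[{"wx":0,"wy":0,"wz":0,"x":0,"y":0,"z":-0.3,"grip":0.5},{"wx":0,"wy":0,"wz":0,"x":0,"y":0,"z":0,"grip":0.5}]';python3 -m crank '[{"wx":0,"wy":0,"wz":0,"x":0,"y":0,"z":-0.3,"grip":0.5},{"wx":0,"wy":0,"wz":0,"x":0,"y":0,"z":0,"grip":0.5}]'
```

```text
time_s: 16.13
tcp_pos: [0.5412, -0.0159, 0.074]
orientation: [0.482, -0.517, 0.518, -0.482]
force: [1.5, -1.8, -6.8]
finger_gap: 0.0086
time_s: 16.3
tcp_pos: [0.5381, -0.0157, 0.0741]
orientation: [-0.482, 0.518, -0.518, 0.481]
force: [-1.7, -1.4, -4.1]
finger_gap: 0.0093
time_s: 16.47
tcp_pos: [0.536, -0.0156, 0.074]
orientation: [-0.482, 0.518, -0.518, 0.481]
force: [0.6, -1.4, -4.1]
finger_gap: 0.0091
time_s: 16.63
tcp_pos: [0.5329, -0.0154, 0.0741]
orientation: [-0.482, 0.518, -0.518, 0.481]
force: [0.9, -2.8, -6.1]
finger_gap: 0.0088
```

```bash
python3 -m crank '[{"wx":0,"wy":0,"wz":0,"x":0,"y":0,"z":-0.3,"grip":0.5},{"wx":0,"wy":0,"wz":0,"x":0,"y":0,"z":0,"grip":0.5}]';python3 -m crank '[{"wx":0,"wy":0,"wz":0,"x":0,"y":0,"z":-0.3,"grip":0.5},{"wx":0,"wy":0,"wz":0,"x":0,"y":0,"z":0,"grip":0.5}]'; python3 - <<'E'
from h import *
import pickle
o=env.observe();im=read_camera("wrist");C=cam("wrist",o)
h=cv2.cvtColor(im,cv2.COLOR_RGB2HSV).astype(int);m=(abs(h[...,0]-27)<7)&(h[...,1]>120)&(h[...,2]>60);np.save("pics/w10.npy",im)
s=read_camera("side");np.save("pics/side10.npy",s)
cv2.imwrite("pics/w10.png",np.hstack([im,np.pad(s[120:250,190:400],((0,254),(0,0),(0,0)))])[...,::-1])
E
```

```text
time_s: 16.8
tcp_pos: [0.5314, -0.0153, 0.0741]
orientation: [0.481, -0.517, 0.518, -0.482]
force: [4.4, -2.4, -11.8]
finger_gap: 0.0089
time_s: 16.97
tcp_pos: [0.5314, -0.0153, 0.0741]
orientation: [0.48, -0.516, 0.52, -0.484]
force: [14.0, -2.5, -19.9]
finger_gap: 0.009
```

View pics/w10.png

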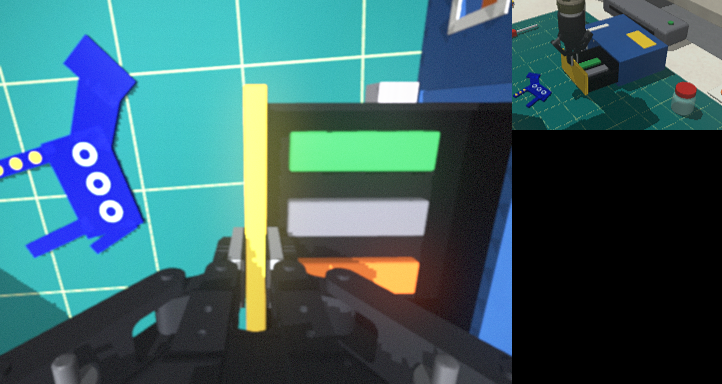

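```bash
python3 -m crank '[{"wx":0,"wy":0,"wz":0,"x":0,"y":0,"z":0.3,"grip":0.5},{"wx":0,"wy":0,"wz":0,"x":0,"y":0,"z":0.15,"grip":0.5},{"wx":0,"wy":0,"wz":0,"x":0,"y":0,"z":0,"grip":1.2},{"wx":0,"wy":0,"wz":0,"x":0,"y":0,"z":0,"grip":2.5},{"wx":0,"wy":0,"wz":0,"x":0,"y":0,"z":0,"grip":3.2}]';python3 -m crank '[{"wx":0,"wy":0,"wz":0,"x":0,"y":0,"z":0,"grip":3.2},{"wx":0,"wy":0,"wz":0,"x":0,"y":-1,"z":0,"grip":3.2},{"wx":0,"wy":0,"wz":0,"x":0,"y":-3,"z":0,"grip":3.2},{"wx":0,"wy":0,"wz":0,"x":0,"y":-4,"z":0,"grip":3.2},{"wx":0,"wy":0,"wz":0,"x":0,"y":-4,"z":0,"grip":3.2}]';python3 -m crank '[{"wx":0,"wy":0,"wz":0,"x":0,"y":-4,"z":-3,"grip":3.2},{"wx":0,"wy":0,"wz":0,"x":0,"y":-3,"z":-3,"grip":3.2},{"wx":0,"wy":0,"wz":0,"x":0,"y":0,"z":-3,"grip":3.2},{"wx":0,"wy":0,"wz":0,"x":0,"y":0,"z":0,"grip":3.2},{"wx":0,"wy":0,"wz":0,"x":0,"y":0,"z":0,"grip":3.2}]'
python3 - <<'E'
from h import *
np.set_printoptions(precision=4,suppress=True)
o=env.observe();C=cam("wrist",o);im=read_camera("wrist");np.save("pics/w11.npy",im)
h=cv2.cvtColor(im,cv2.COLOR_RGB2HSV).astype(int);m=(abs(h[...,0]-27)<7)&(h[...,1]>120)&(h[...,2]>60)
for b,s,c in blobs(m,300):
    y,x=np.where(b);print(s)
    for v in np.linspace(y.min()+4,y.max()-4,4).astype(int):
        q=np.where(b[v])[0];X=plane(C,(q.min(),v),.087);print(X,"travel",(.651-X[0]+.0)*1+.0-.068*(X[1]-.0984)*-1*-1)
a,b=read_camera("scene"),read_camera("side")
for n,i in(("scene",a),("side",b)):
    d=(abs(i.astype(int)-np.load(f"pics/{n}0.npy")).max(2)>50)
    print(n,[(s[:4].tolist(),int(s[4])) for _,s,_ in blobs(d,15)])
p=[(blobs(red(i[w[1]:w[3],w[0]:w[2]]),50)[0][2]+w[:2]) for i,w in((a,(365,170,395,225)),(b,(165,138,222,165)))];print("handle",p,tri(cam("scene"),p[0],cam("side"),p[1]))
x=cv2.resize(a[130:330,100:400],(400,267));cv2.imwrite("pics/f.png",np.hstack([cv2.resize(a[80:300,130:420],(400,300)),cv2.resize(b[100:350,100:433],(400,300))])[...,::-1])
E
```

```text
time_s: 17.48
tcp_pos: [0.532, -0.0147, 0.0751]
orientation: [0.481, -0.517, 0.518, -0.482]
force: [0.0, -0.3, -0.4]
finger_gap: 0.0318
time_s: 17.9
tcp_pos: [0.5305, -0.0148, 0.1958]
orientation: [-0.482, 0.518, -0.517, 0.481]
force: [1.5, 1.3, 0.5]
finger_gap: 0.0321
time_s: 18.32
tcp_pos: [0.4466, -0.0088, 0.2588]
orientation: [0.481, -0.517, 0.519, -0.482]
force: [0.6, 0.9, -0.5]
finger_gap: 0.0322
[ 314   98   31  145 3167]
[0.5184 0.0589 0.087 ] travel 0.13526980420466686
[0.5158 0.0137 0.087 ] travel 0.1410066361594574
[ 0.5118 -0.0352  0.087 ] travel 0.14831987209010203
[ 0.52   -0.0907  0.087 ] travel 0.14390204183595345
scene [([493, 0, 11, 8], 45), ([319, 7, 7, 11], 27), ([342, 6, 6, 4], 19), ([449, 17, 24, 30], 372), ([445, 50, 17, 12], 114), ([299, 57, 51, 24], 820), ([419, 56, 52, 48], 1096), ([258, 64, 9, 13], 76), ([253, 78, 11, 15], 34), ([228, 92, 22, 17], 150), ([287, 96, 14, 16], 85), ([276, 103, 44, 35], 611), ([274, 106, 15, 10], 94), ([231, 111, 13, 6], 49), ([199, 112, 58, 25], 723), ([284, 129, 34, 11], 235), ([268, 135, 8, 4], 15), ([207, 139, 4, 10], 36), (
[... 183 characters left out ...]
, 59, 138], 3287), ([0, 2, 14, 41], 294), ([78, 23, 7, 9], 39), ([72, 34, 19, 12], 152), ([68, 45, 33, 55], 945), ([36, 57, 15, 22], 217), ([0, 61, 36, 42], 367), ([2, 123, 166, 138], 4516), ([130, 157, 11, 4], 28), ([238, 159, 59, 57], 1771), ([49, 163, 7, 10], 20), ([162, 171, 9, 7], 25), ([142, 178, 10, 7], 35), ([151, 188, 8, 14], 19), ([4, 194, 29, 9], 40), ([0, 202, 26, 12], 49), ([0, 227, 24, 23], 334), ([25, 227, 10, 6], 45), ([0, 252, 207, 94], 5957), ([317, 261, 17, 7], 25), ([242, 266, 11, 9], 49), ([212, 281, 20, 15], 116), ([45, 295, 19, 9], 90)]
handle [array([378.5726, 185.629 ]), array([182.2981, 155.0683])] (array([0.4547, 0.3593, 0.0157]), np.float64(0.0037040771302552723))
```

View pics/f.png

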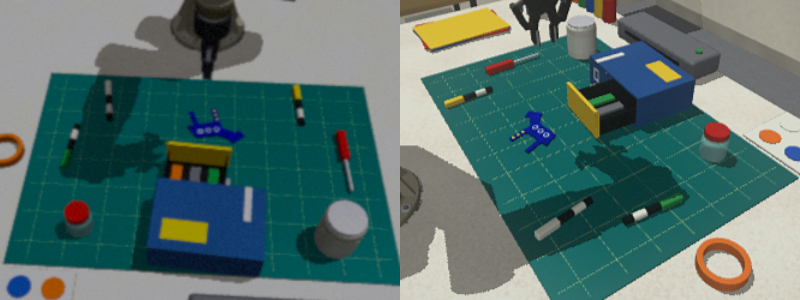

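```bash
python3 - <<'E'
from h import *
o=env.observe();C=cam("wrist",o);im=np.load("pics/w11.npy")
h=cv2.cvtColor(im,cv2.COLOR_RGB2HSV).astype(int);m=(abs(h[...,0]-27)<7)&(h[...,1]>120)&(h[...,2]>60)
b,s,c=blobs(m,300)[0]
for v in(110,140,170,200):
    q=np.where(b[v])[0];X=plane(C,(q.max()+1,v),.087);e=np.array([.9977,-.068,0])@(np.array([.651,.0984,.087])-X);print(X.round(4),"front-face travel",round(e+.010,4))
print(np.round(o["force"],1),o["tcp_pos"],o["time_s"])
E
```

```text
[0.5431 0.0492 0.087 ] front-face travel 0.1143
[0.5402 0.0193 0.087 ] front-face travel 0.1151
[ 0.5383 -0.0123  0.087 ] front-face travel 0.1149
[ 0.5363 -0.0458  0.087 ] front-face travel 0.1146
[ 0.1 -0.2 -0.3] [ 0.44804197 -0.00909534  0.25709331] 18.4667
```

Drawer measures 115 mm open, and the key is back flat on the mat.

```bash
python3 -c "
from plant import close_job
print(close_job())"
```

```text
the job is handed in; nothing more can be done
None
```

The box is open: I pressed the latch with the key, laid the key back flat on the mat, and pulled the drawer out to its stop. I handed the job in at about 18.5 s, with the gripper empty and clear of everything at 0.26 m height.

Last checks:
- **Drawer:** it measured 114–115 mm open after release, against a full travel of 115 mm. The pulling force rose and the hand stopped moving at the end of the pull, so it did reach the stop.
- **Key:** the handle's centre came out at (0.455, 0.359) m, within about 2 mm of where it started. The two views missed each other by 3.7 mm there.
- **Other things:** in the last scene and side pictures the bystanders look to be where they were. I only compared pictures and did not re-measure each one; the robot's shadow made that comparison noisy.
- **Disagreements:**
  - A first drawer reading of 135–148 mm was wrong because the colour mask also took in the panel's front face. I used the panel's rear edge instead.
  - The drawer grip closed with the fingers about 6 mm higher than planned, and up to 20 N of vertical force showed at the stop. That is well under the 120 N wrist limit.

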